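# Hold the belt tensioner back on the watch-case polisher

## Task

I want to fit a new belt to the little green watch-case polisher. Turn its red clamp knob anticlockwise as far as it goes to free the tensioner arm, then push the arm by its black upright post all the way back against its spring, past the ratchet click to its stop, and keep holding it there: finish while still holding it, because it springs back if let go. Leave the other things on the bench where they are.

Things in the scene. Friction and masses are not known exactly. Their poses are not given: they have to be found in the camera images.
- drive_deck: Green belt-drive deck of the polisher, 220 (x) x 340 (y) x 40 mm high, fixed; origin at the centre of its underside, on the bench. Two aluminium pulleys on it, tops 71 mm above the bench: 70 mm wide at deck x, y = 30, 115 mm, with a grey felt lap on it 56 mm wide, top 82 mm; 30 mm wide at 45, -35 mm. Only the knob and the post rise higher. Brass ratchet pawl (top 54 mm) near -45, -80 mm.
- tension_pivot (a point): Point on the tensioner arm's upright pivot axis, 105 mm above the bench, at deck x, y = 0, -65 mm. Its axes are those of the deck.
- tension_arm (a joint): Angle (rad) of the sprung arm, a steel bar (top 54 mm): 0 at rest, pointing to the deck's +y; 0.5 at its back stop; grows anticlockwise from above, taking the post to the deck's -x. Force at the post: 6 N to leave rest, about 10 N before the click half way (0.25), 7 N just past it, 12 N at the stop. Always springs back when let go. While clamped it moves at most about 0.06.
- idler_post: The free end of the tensioner arm: orange idler roller (34 mm wide, 55 to 69 mm above the bench) and on it a black upright round post, 16 mm wide, from the roller to 125 mm above the bench. Roller and post spin freely on their axis. Push or pull here. Origin on the post's axis at bench height, 110 mm from the pivot axis.
- post_grip (a point): Point on the black post's axis, 105 mm above the bench, 110 mm from tension_pivot; moves with the arm.
- clamp_knob (a joint): Angle (rad) of the clamp knob about its upright axis: 0 fully clamped, grows anticlockwise seen from above to a stop at 1.5; starts clamped, at 0 to 0.2. Stays where it is left (friction 0.15 N m). The arm is free from about 1.1 on. The knob does not rise or sink as it turns.
- knob_grip (a point): On the axis of the red clamp knob, 93 mm above the bench: where to grip; deck x, y = 40, -110 mm. Knob: disc 44 mm wide, 61 to 69 mm above the bench, with an upright grip bar on it 44 mm long, 14 mm thick, top at 108 mm. The point's x axis runs along the bar and turns with it (along the deck's x at joint value 0); fingers close along its y.
- belt_cover: Bystander: loose green belt cover, an open box 200 x 140 x 45 mm high, beside the deck's +y end; origin at the centre of its underside.
- jar: Bystander: loose amber jar with yellow cap, 44 mm wide, 60 mm high, beside the deck's -y end; origin at the centre of its underside.
- watch_case: Bystander: loose steel watch head with white dial, 40 mm wide, 12 mm high, beside the deck's -y end; origin at the centre of its underside.
- screwdriver: Bystander: loose screwdriver lying beyond the deck's +x side, roughly along the deck's y; origin in the middle of its underside.

How it is judged:
By the outcome, as a careful person would: the job done as asked, in the order asked, and still so for the second after the job is handed in, while the arm keeps its last pose, push and grip.
It also fails if it takes over 48 s, if anything falls off the work surface, if the arm or the gripper's body presses on something with over 40 N, if the wrist force passes 120 N, or if a joint passes its speed limit or range.

## Robot

A 7-joint arm with a two-finger parallel gripper is mounted at the origin on the work surface. World frame = base frame: x ahead of the robot, y to its left, z up, the work surface at z = 0. Lengths are in m, angles in rad, forces in N, time in s.
With the tool pointing down it reaches from about 0.425 to 1.025 m from the base axis. Payload 3.6 kg.
Tool frame: the origin (TCP) lies midway between the tips of the shut fingers; the grasp point (between the pads) lies 19 mm behind it (bot.grip_point_offset is the distance from the TCP to the grasp point, in m); z points along the fingers, y is the line along which they close (so a half turn about z gives the same grasp; the last joint's range is limited). The gripper opens to 85 mm and grips with 20 to 120 N. Pads are 22 mm wide; open, the fingers measure 114 mm over their backs; the gripper's body (76 mm by 85 mm) begins 54 mm behind the grasp point. The pads swing forward as they close: fully open they stand 13 mm farther back than shut.
Start: joints at [-1.228, 0.591, 0.048, 1.609, -0.033, 0.943, -0.034], TCP at [0.307, 0.657, 0.201] pointing down, gripper open.
Joint ranges: [-2.69, 2.69], [-0.47, 2.24], [-1.27, 1.36], [0.19, 2.51], [-1.53, 4.68], [0.08, 2.07], [-3.09, 3.09]. Speed limits (rad/s): [2.57, 2.57, 3.14, 3.14, 3.14, 3.14, 3.14].

## Interface

Orientations are given as a 3x3 rotation matrix whose columns are the frame's x, y, z axes.
In Python, from bench import bot gives the robot as it stands.
- The arm moves only by the shell command python3 -m inch 'ROWS'. ROWS is JSON, a list that holds one entry, the list of rows, each a list of 5 numbers: the finger opening in m, from 0 to 0.0854, then the shift along the tool's x, y, z in m, then the turn about the tool's z in degrees. A call has 1 to 12 rows; each row shifts and turns the commanded pose from where the row before left it, along the tool's axes as they then stand; what a row does not reach is not made up. A row lasts 1/10 s, in which the tool goes at most 50 mm and 8.59 degrees, less where a joint would pass 70% of its speed; a pose out of reach is approached as far as the arm can. A call is refused whole if a number of a shift passes 0.05 or a number of a turn 8.59, either way. A call with a gripper value outside its range is refused whole. The fingers move at their own pace and stop on an object; the grip force is fixed at half the most. Time passes only in rows, so rows that do not move let the fingers close. It gives the time, the measured TCP pose, the force, the opening and the grip force at its end, in the units of the state.
- bot.read_state(): the state, without advancing time (a new reading comes with each control period).
- bot.read_camera(name): name is "scene" or "top" or "wrist"; returns a dict with "image" (480x640x3 uint8, red, green, blue), "vfov" (degrees; the focal length in pixels is half the picture's height over the tangent of half this angle, whatever the lens; pixels are square), "cx", "cy" (the principal point, pixels), "k1" (the pictures are not rectified: a ray, as slopes to the right and down, at radius r is drawn at 1 + k1 r^2 times it, then the intrinsics apply), "R" (3x3) and "t" (3): a world point X has camera coordinates R X + t. Camera axes: x right, y down, z forward; pixel columns grow to the right and rows downward; lengths in m; the calibration is good to about 2 mm. A picture is of the moment at which its call begins. There is no depth.
- bot.close_job(): hands the job in; it is judged then, once.
The state is a dict: "time_s": time; "joints": joint angles; "joint_velocities": joint speeds; "joint_torque": joint torques, N m; "position": TCP position; "eef_rot": TCP orientation; "contact_force": force on the tool from outside, world axes, zero at the start; "ft_torque": the same for the moment, N m; "opening": opening from 0.0 (shut) to 1.0 (fully open); "gripper_force": force on a finger pad.
Only numpy, scipy, OpenCV 4.12 (cv2) and the standard library are available. Lean on these libraries where they do the work, as an engineer would, in place of code of your own. Each camera call takes 0.05 s, during which the arm holds its last target. There are 200 camera calls.

## Working session

There is one attempt and no reset: what is moved stays moved. The work goes in short steps, Python scripts to look and compute and a shell command to move; the robot and the scene stay as the last step left them, time stands still between calls to the robot, and variables do not carry over. Pictures are saved under pics/ and viewed, at most 10 in all, crops included, and the job is handed in when it is done.

```bash
mkdir -p pics; ls; python3 - <<'E'
from bench import bot
import cv2,numpy as np
for n in ("scene","top"):
    c=bot.read_camera(n); cv2.imwrite(f"pics/{n}0.png",c["image"][:,:,::-1])
    print(n,c["vfov"],c["cx"],c["cy"],c["k1"],np.round(c["R"],3).tolist(),c["t"])
s=bot.read_state(); print(s["time_s"],s["position"],np.round(s["eef_rot"],3).tolist(),s["opening"],s["contact_force"])
E
```

```text
pics
scene 47.86448260389151 325.6708679175573 239.0092811604756 0.05697054868065776 [[-0.79, 0.613, 0.014], [0.369, 0.493, -0.788], [-0.49, -0.617, -0.616]] [ 0.43669713 -0.17134915  1.51892567]
top 48.29027312381141 314.0294157845012 238.09039857066315 -0.0869352956863039 [[0.012, -1.0, -0.016], [-0.997, -0.011, -0.073], [0.073, 0.017, -0.997]] [0.07529984 0.58969489 1.00344105]
0.1 [0.30634147 0.6562078  0.20036524] [[-0.906, 0.423, -0.001], [0.423, 0.906, -0.002], [-0.0, -0.002, -1.0]] 0.99990388069867 [-0.84689023  0.53862918 -0.3905398 ]
```

View pics/top0.png

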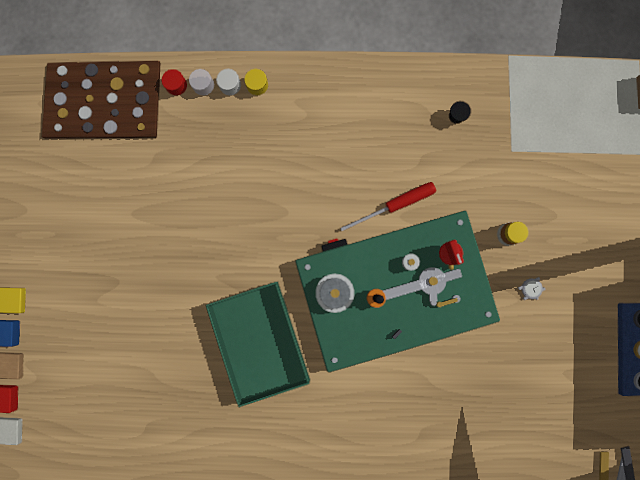

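View pics/scene0.png

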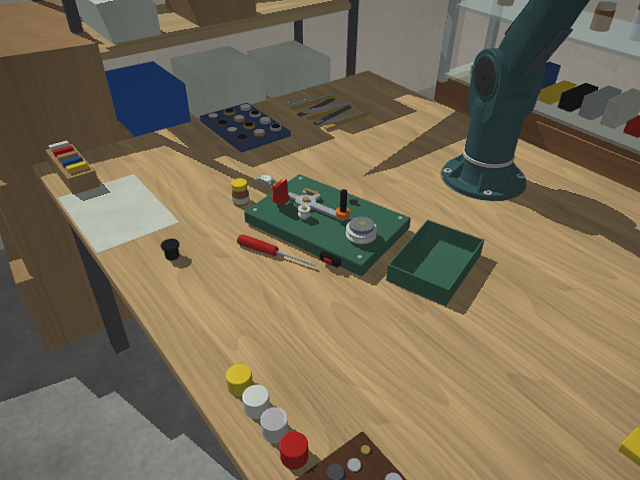

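Top view: deck corners near (466,211), (498,320), (330,371), (296,260); knob near (452,252), post near (376,298). The scene view confirms the layout. I'll enlarge the deck crop to refine these.

```bash
python3 - <<'E'
import cv2
im=cv2.imread("pics/top0.png")[200:380,280:520]
cv2.imwrite("pics/crop0.png",cv2.resize(im,None,fx=3.3,fy=3.3,interpolation=cv2.INTER_CUBIC)[:600,:800])
E
```

```text
(no output)
```

View pics/crop0.png

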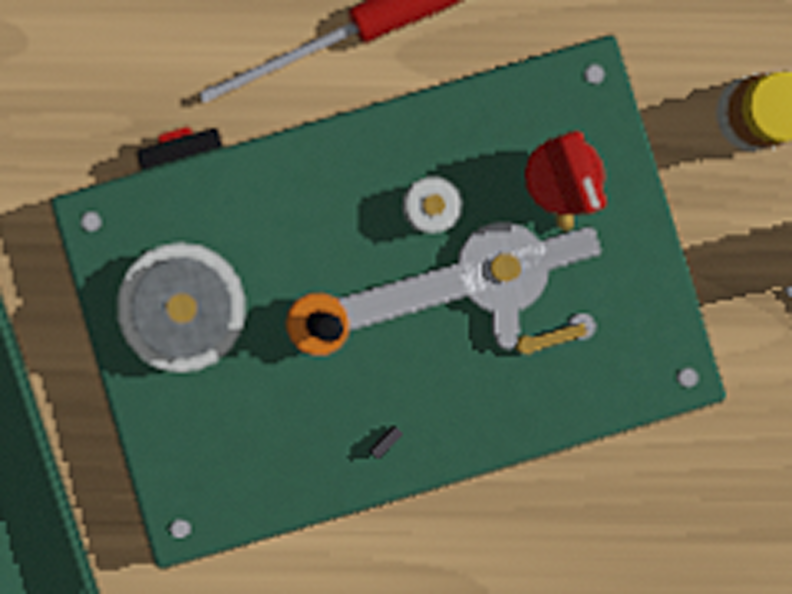

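Crop: deck corners (614,36), (724,400), (162,568), (53,199); post top about (325,326); knob bar runs about (570,140) to (597,205), close to the deck's x.

```bash
cat > h.py <<'E'
import numpy as np, cv2
from scipy.optimize import least_squares
from bench import bot
def proj(c,X):
    p=np.atleast_2d(X)@np.array(c["R"]).T+c["t"]; s=p[:,:2]/p[:,2:]
    s=s*(1+c["k1"]*(s**2).sum(1,keepdims=True)); f=240/np.tan(np.radians(c["vfov"]/2))
    return s*f+[c["cx"],c["cy"]]
def backproj(c,uv,z):
    return least_squares(lambda q:(proj(c,[q[0],q[1],z])-uv).ravel(),[.5,.1]).x
def W(d,P):  # deck->world, d=(x,y,yaw)
    P=np.atleast_2d(np.array(P,float)); C,S=np.cos(d[2]),np.sin(d[2])
    return np.c_[P[:,:2]@np.array([[C,S],[-S,C]])+d[:2],P[:,2]]
def tool(s):
    return np.array(s["position"]),np.array(s["eef_rot"])
def st():
    s=bot.read_state(); p,R=tool(s)
    print("t",round(s["time_s"],2),"p",p.round(4),"yaw_y",round(np.degrees(np.arctan2(R[1,1],R[0,1])),1),"z",R[:,2].round(3),"F",np.round(s["contact_force"],1),"open",round(s["opening"],3),"gf",s["gripper_force"],"j",np.round(s["joints"],2)); return p,R
E
python3 - <<'E'
from h import *
c=bot.read_camera("top")
uv=np.array([[614,36],[724,400],[162,568],[53,199]])/3.3+[280,200]-.35
P=[[.11,-.17,.04],[-.11,-.17,.04],[-.11,.17,.04],[.11,.17,.04]]
r=least_squares(lambda d:(proj(c,W(d,P))-uv).ravel(),[.5,.05,.2]); d=r.x
print(d,np.degrees(d[2]),r.fun.round(1)); np.save("d.npy",d)
for n,p in dict(knobtop=[.04,-.11,.108],post=[0,.045,.125],felt=[.03,.115,.082],piv=[0,-.065,.105],knob=[.04,-.11,.093]).items():
    w=W(d,p); print(n,w.round(4),((proj(c,w)-[280,200]+.35)*3.3).round(0))
print("post from pic",backproj(c,np.array([326,326])/3.3+[279.65,199.65],.125))
for a in (0,.1,.2): 
  e=np.array([np.cos(a),np.sin(a),0])*.022
  print(a,((proj(c,W(d,[[.04,-.11,.108]+e,[.04,-.11,.108]-e]))-[279.65,199.65])*3.3).round(0).tolist())
st()
E
```

```text
[ 0.49091544 -0.07623669  0.29502348] 16.903600416482895 [ 1.  -1.4  2.1  0.4 -1.6  1.4 -1.4 -0.4]
knobtop [[ 0.5612 -0.1699  0.108 ]] [[584. 172.]]
post [[ 0.4778 -0.0332  0.125 ]] [[330. 328.]]
felt [[0.4862 0.0425 0.082 ]] [[182. 308.]]
piv [[ 0.5098 -0.1384  0.105 ]] [[524. 268.]]
knob [[ 0.5612 -0.1699  0.093 ]] [[577. 173.]]
post from pic [ 0.47906934 -0.03103192]
0 [[572.0, 132.0], [596.0, 212.0]]
0.1 [[568.0, 134.0], [600.0, 210.0]]
0.2 [[564.0, 136.0], [604.0, 209.0]]
t 0.15 p [0.3064 0.6563 0.2005] yaw_y 65.0 z [-0.001 -0.002 -1.   ] F [ 0.2 -0.2 -0.2] open 1.001 gf 0.0 j [-1.23  0.59  0.05  1.61 -0.03  0.94 -0.03]
```

```bash
python3 -m inch '[[[0.085,-0.029,-0.032,0,0],[0.085,-0.029,-0.032,0,0],[0.085,-0.029,-0.032,0,0],[0.085,-0.029,-0.032,0,0],[0.085,-0.029,-0.032,0,0],[0.085,-0.029,-0.032,0,0],[0.085,-0.029,-0.032,0,0],[0.085,-0.029,-0.032,0,0],[0.085,-0.029,-0.032,0,0],[0.085,-0.029,-0.032,0,0]]]'
python3 -m inch '[[[0.085,-0.029,-0.032,0,0],[0.085,-0.029,-0.032,0,0],[0.085,-0.029,-0.032,0,0],[0.085,-0.029,-0.032,0,0],[0.085,-0.029,-0.032,0,0],[0.085,-0.029,-0.032,0,0],[0.085,-0.029,-0.032,0,0],[0.085,-0.029,-0.032,0,0],[0.085,-0.029,-0.032,0,0],[0.085,-0.029,-0.032,0,0]]]'
python3 -m inch '[[[0.085,0,0,0,8.5],[0.085,0,0,0,8.5],[0.085,0,0,0,8.5],[0.085,0,0,0,8.5],[0.085,0,0,0,8.5],[0.085,0,0,0,8.5],[0.085,0,0,0,8.5],[0.085,0,0,0,8.5]]]'
python3 -m inch '[[[0.085,0,0,0,8.5],[0.085,0,0,0,8.5],[0.085,0,0,0,8.5],[0.085,0,0,0,8.5],[0.085,0,0,0,8.5],[0.085,0,0,0,8.5],[0.085,0,0,0,8.5],[0.085,0,0,0,8.5],[0.085,0,0,0,0]]]'
python3 - <<'E'
from h import *
p,R=st()
c=bot.read_camera("wrist"); cv2.imwrite("pics/wrist1.png",c["image"][:,:,::-1])
import pickle; pickle.dump(c,open("w1.pkl","wb"))
d=np.load("d.npy")
print(proj(c,W(d,[[.04,-.11,.108],[.062,-.11,.108],[.018,-.11,.108],[0,.045,.125],[.11,-.17,.04],[-.11,-.17,.04],[.045,-.035,.071]])).round(0).tolist())
E
```

```text
time_s: 1.15
position: [0.4343, 0.2426, 0.2014]
eef_rot: [[-0.906, 0.423, 0.0], [0.423, 0.906, 0.0], [-0.0, 0.0, -1.0]]
contact_force: [1.0, 1.0, -0.2]
opening: 0.996
gripper_force: 0.0
time_s: 2.15
position: [0.5616, -0.1699, 0.2012]
eef_rot: [[-0.906, 0.423, -0.0], [0.423, 0.906, 0.0], [0.0, 0.0, -1.0]]
contact_force: [0.3, 1.0, -0.0]
opening: 0.996
gripper_force: 0.0
time_s: 2.95
position: [0.5613, -0.1681, 0.2012]
eef_rot: [[0.059, 0.998, -0.0], [0.998, -0.059, 0.0], [0.0, -0.0, -1.0]]
contact_force: [-0.9, 0.2, 0.0]
opening: 1.0
gripper_force: 0.0
time_s: 3.85
position: [0.5614, -0.1679, 0.2009]
eef_rot: [[0.945, 0.326, -0.001], [0.326, -0.945, -0.001], [-0.001, 0.0, -1.0]]
contact_force: [0.2, -0.4, -0.2]
opening: 0.993
gripper_force: 0.0
t 3.85 p [ 0.5614 -0.1679  0.2009] yaw_y -71.0 z [-0.001 -0.001 -1.   ] F [ 0.2 -0.4 -0.2] open 0.993 gf 0.0 j [-0.37  0.55  0.85  1.95 -0.53  0.88 -0.48]
[[329.0, 231.0], [330.0, 199.0], [328.0, 261.0], [94.0, 288.0], [408.0, 124.0], [385.0, 364.0], [230.0, 207.0]]
```

View pics/wrist1.png

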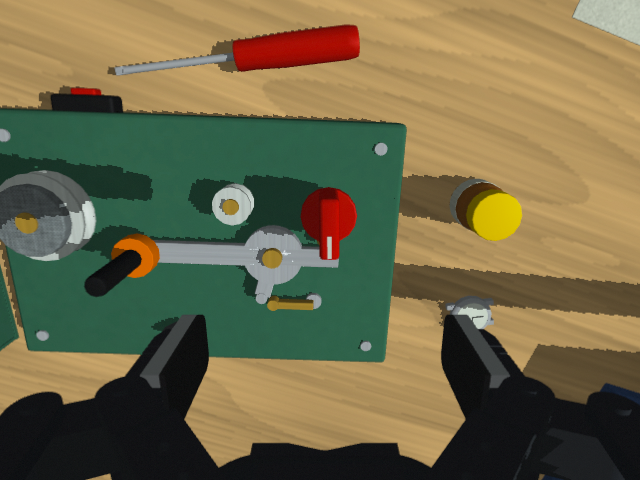

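The bar runs (330,199)–(329,259) and the post top is at (96,287). Both match the prediction within 2 px, and the tool x axis already lies along the bar. Lowering onto the knob.

```bash
python3 -m inch '[[[0.045,-0.001,0.002,0.02,0],[0.045,0,0,0.02,0],[0.045,0,0,0.02,0],[0.045,0,0,0.02,0],[0.045,0,0,0.02,0],[0.045,0,0,0.014,0],[0.045,0,0,0.01,0],[0.045,0,0,0,0]]]'
python3 -m inch '[[[0.0,0,0,0,0],[0.0,0,0,0,0],[0.0,0,0,0,0],[0.0,0,0,0,0],[0.0,0,0,0,0],[0.0,0,0,0,0]]]'
```

```text
time_s: 4.7
position: [0.5605, -0.1702, 0.0764]
eef_rot: [[0.945, 0.326, -0.002], [0.326, -0.945, 0.001], [-0.001, -0.001, -1.0]]
contact_force: [-0.1, -0.4, -0.0]
opening: 0.525
gripper_force: 0.0
time_s: 5.3
position: [0.5619, -0.1709, 0.0782]
eef_rot: [[0.946, 0.325, 0.002], [0.325, -0.946, -0.0], [0.001, 0.001, -1.0]]
contact_force: [-0.5, -0.0, 6.5]
opening: 0.002
gripper_force: 3.0
```

```bash
python3 - <<'E'
from h import *
st()
c=bot.read_camera("wrist"); cv2.imwrite("pics/wrist2.png",c["image"][:,:,::-1])
E
```

```text
t 5.3 p [ 0.5619 -0.1709  0.0782] yaw_y -71.0 z [ 0.002 -0.    -1.   ] F [-0.5 -0.   6.5] open 0.002 gf 2.9586299881339073 j [-0.24  0.69  0.68  2.03 -0.71  0.66 -0.33]
```

View pics/wrist2.png

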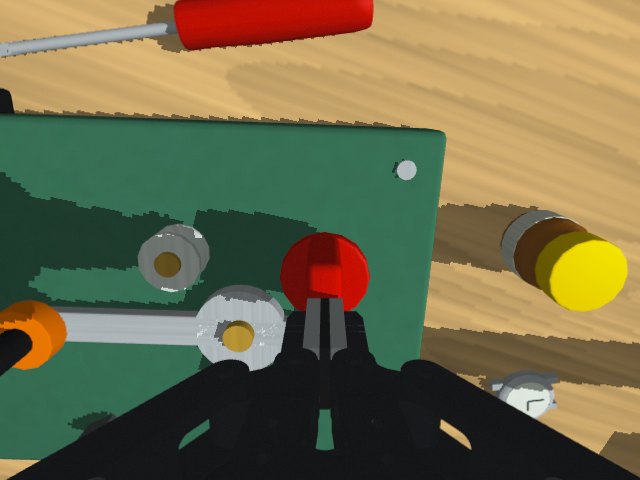

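The red bar (x 308–342) shows in front of the fingers at rows 265–297, yet the opening reads shut. I'll check the geometry against the calibration.

```bash
python3 - <<'E'
from h import *
d=np.load("d.npy")
c=bot.read_camera("wrist"); p,R=st()
print("bar top corners a=0.03", proj(c,W(d,[[.062,-.117,.108],[.062,-.103,.108],[.018,-.117,.108],[.018,-.103,.108],[.062,-.11,.069]])).round(0).tolist())
print("corner screw/corner",proj(c,W(d,[[.11,-.17,.04],[.045,-.035,.071]])).round(0).tolist())
for z in(0,-.019,-.035): print("tool pts",z,proj(c,[p+R@[x,y,z] for x,y in((0,0),(.011,.0),(.011,.007),(.011,-.007))]).round(0).tolist())
im=c["image"][240:420,260:400]; cv2.imwrite("pics/crop2.png",cv2.resize(im,None,fx=3.3,fy=3.3,interpolation=cv2.INTER_CUBIC)[:,:,::-1])
E
```

```text
t 5.4 p [ 0.5619 -0.1709  0.0782] yaw_y -71.0 z [ 0.002 -0.    -1.   ] F [-0.2  0.2  5.2] open 0.001 gf 2.9782578349113464 j [-0.24  0.69  0.68  2.03 -0.71  0.66 -0.33]
bar top corners a=0.03 [[345.0, 267.0], [308.0, 265.0], [339.0, 367.0], [305.0, 366.0], [326.0, 236.0]]
corner screw/corner [[449.0, 132.0], [167.0, 266.0]]
tool pts 0 [[327.0, 286.0], [327.0, 264.0], [342.0, 264.0], [312.0, 264.0]]
tool pts -0.019 [[327.0, 305.0], [327.0, 281.0], [344.0, 281.0], [310.0, 281.0]]
tool pts -0.035 [[327.0, 324.0], [327.0, 298.0], [346.0, 298.0], [309.0, 298.0]]
```

View pics/crop2.png

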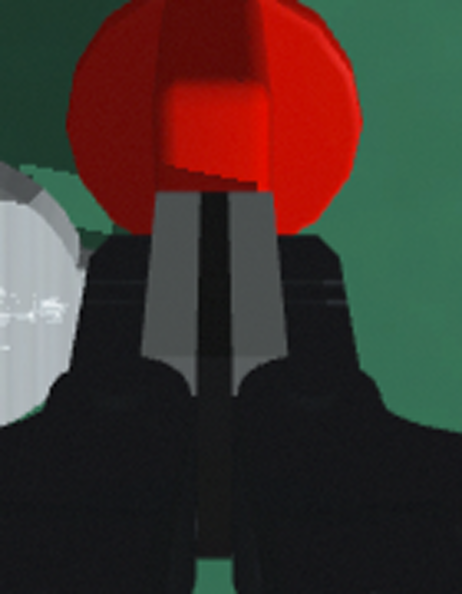

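```bash
python3 - <<'E'
from h import *
import pickle
c=pickle.load(open("w1.pkl","rb")); p=np.array([.5614,-.1679,.2009]); R=np.array([[.945,.326,-.001],[.326,-.945,-.001],[-.001,0,-1]])
for z in (0,-.013,-.03,-.045): print(z,proj(c,[p+R@[x,y,z] for x,y in((.011,.0425),(.011,-.0425),(-.011,-.0425))]).round(0).tolist())
print(bot.grip_point_offset)
s=bot.read_state(); print({k:np.round(s[k],2) for k in("ft_torque","joint_torque")})
E
```

```text
0 [[421.0, 264.0], [233.0, 264.0], [237.0, 308.0]]
-0.013 [[427.0, 275.0], [227.0, 275.0], [231.0, 321.0]]
-0.03 [[438.0, 292.0], [217.0, 292.0], [221.0, 342.0]]
-0.045 [[449.0, 310.0], [206.0, 310.0], [211.0, 364.0]]
0.0187
{'ft_torque': array([0.01, 0.05, 0.04]), 'joint_torque': array([  0.13, -42.74,   8.69, -10.35,   0.  ,  -0.13,  -0.  ])}
```

The open tips in wrist1 sit at about (207,316) and (443,316). That puts the real fingertips about 30 mm behind the reported TCP, so the fingers shut on top of the bar (6 N upward). I'll reopen, go about 28 mm lower and grip again.

```bash
python3 -m inch '[[[0.045,0,0,-0.01,0],[0.045,0,0,0,0],[0.045,0,0,0,0],[0.045,0,0,0,0],[0.045,0,0,0.01,0],[0.045,0,0,0.01,0],[0.045,0,0,0.008,0],[0.045,0,0,0.006,0],[0.045,0,0,0.004,0],[0.045,0,0,0,0]]]'
python3 -m inch '[[[0.0,0,0,0,0],[0.0,0,0,0,0],[0.0,0,0,0,0],[0.0,0,0,0,0],[0.0,0,0,0,0],[0.0,0,0,0,0]]]'
```

```text
time_s: 6.4
position: [0.5608, -0.1705, 0.0487]
eef_rot: [[0.946, 0.325, -0.001], [0.325, -0.946, 0.0], [-0.001, -0.001, -1.0]]
contact_force: [0.7, -0.2, 0.3]
opening: 0.527
gripper_force: 0.0
time_s: 7.0
position: [0.5617, -0.171, 0.0499]
eef_rot: [[0.946, 0.325, 0.001], [0.325, -0.946, -0.001], [0.001, 0.001, -1.0]]
contact_force: [0.3, -0.4, 3.6]
opening: 0.151
gripper_force: 61.2
```

Gripped: opening 0.15 (about 13 mm), 61 N. Turning the knob.

```bash
python3 -m inch '[[[0.0,0,0,0,-6],[0.0,0,0,0,-6],[0.0,0,0,0,-6],[0.0,0,0,0,-6],[0.0,0,0,0,-6],[0.0,0,0,0,-6],[0.0,0,0,0,-6],[0.0,0,0,0,-6],[0.0,0,0,0,-6],[0.0,0,0,0,-6],[0.0,0,0,0,-6],[0.0,0,0,0,-6]]]'
python3 -c "
from h import *;st();print(np.round(bot.read_state()['ft_torque'],2))"
python3 -m inch '[[[0.0,0,0,0,-4],[0.0,0,0,0,-4],[0.0,0,0,0,-3],[0.0,0,0,0,-3],[0.0,0,0,0,0],[0.0,0,0,0,0]]]'
python3 -c "
from h import *;st();print(np.round(bot.read_state()['ft_torque'],2))"
```

```text
time_s: 8.2
position: [0.5625, -0.1716, 0.0499]
eef_rot: [[-0.02, 1.0, 0.003], [1.0, 0.02, -0.001], [-0.001, 0.003, -1.0]]
contact_force: [1.6, -2.1, 0.5]
opening: 0.153
gripper_force: 60.9
t 8.2 p [ 0.5625 -0.1716  0.0499] yaw_y 1.1 z [ 0.003 -0.001 -1.   ] F [ 1.6 -2.1  0.5] open 0.153 gf 60.910431146621704 j [ 0.01  0.65  0.3   2.03 -0.37  0.5   0.6 ]
[-0.29 -0.16 -0.17]
time_s: 8.8
position: [0.5626, -0.1715, 0.0499]
eef_rot: [[-0.252, 0.968, 0.003], [0.968, 0.252, -0.001], [-0.001, 0.003, -1.0]]
contact_force: [2.1, -0.7, 2.8]
opening: 0.149
gripper_force: 65.4
t 8.8 p [ 0.5626 -0.1715  0.0499] yaw_y 14.6 z [ 0.003 -0.001 -1.   ] F [ 2.1 -0.7  2.8] open 0.149 gf 65.44583916664124 j [ 0.05  0.64  0.23  2.03 -0.29  0.49  0.76]
[-0.34 -0.42 -1.46]
```

Stop reached: 1.5 N m of reaction, and yaw puts the knob at about 1.5 rad. Now release, lift and move over the post.

```bash
python3 -m inch '[[[0.05,0,0,0,0],[0.05,0,0,0,0],[0.05,0,0,0,0],[0.05,0,0,-0.02,0],[0.05,0,0,-0.03,0],[0.05,0,0,-0.03,0],[0.05,0,0,-0.02,0],[0.05,0,0,0,0]]]'
python3 -m inch '[[[0.06,0.03,-0.009,0,0],[0.06,0.03,-0.009,0,0],[0.06,0.03,-0.009,0,0],[0.06,0.03,-0.009,0,0],[0.06,0.034,-0.01,0,0],[0.06,0,0,0,0],[0.06,0,0,0,0]]]'
python3 - <<'E'
from h import *
p,R=st(); d=np.load("d.npy")
c=bot.read_camera("wrist"); cv2.imwrite("pics/wrist3.png",c["image"][:,:,::-1])
print("post top, knob bar ends(1.5)",proj(c,W(d,[[0,.045,.125],[.04+.0016,-.088,.108],[.04-.0016,-.132,.108]])).round(0).tolist(),W(d,[0,.045,.1]))
E
```

```text
time_s: 9.6
position: [0.5628, -0.1708, 0.1521]
eef_rot: [[-0.26, 0.966, 0.005], [0.966, 0.26, -0.001], [-0.002, 0.004, -1.0]]
contact_force: [0.5, 0.2, -0.4]
opening: 0.583
gripper_force: 0.0
time_s: 10.3
position: [0.4758, -0.0327, 0.1486]
eef_rot: [[-0.262, 0.965, -0.002], [0.965, 0.262, -0.0], [0.0, -0.002, -1.0]]
contact_force: [0.8, -0.9, -0.1]
opening: 0.701
gripper_force: 0.0
t 10.3 p [ 0.4758 -0.0327  0.1486] yaw_y 15.2 z [-0.002 -0.    -1.   ] F [ 0.8 -0.9 -0.1] open 0.701 gf 0.0 j [-0.27  0.38  0.32  2.21 -0.21  0.58  0.47]
post top, knob bar ends(1.5) [[329.0, 272.0], [397.0, 448.0], [391.0, 499.0]] [[ 0.47783114 -0.03318091  0.1       ]]
```

View pics/wrist3.png

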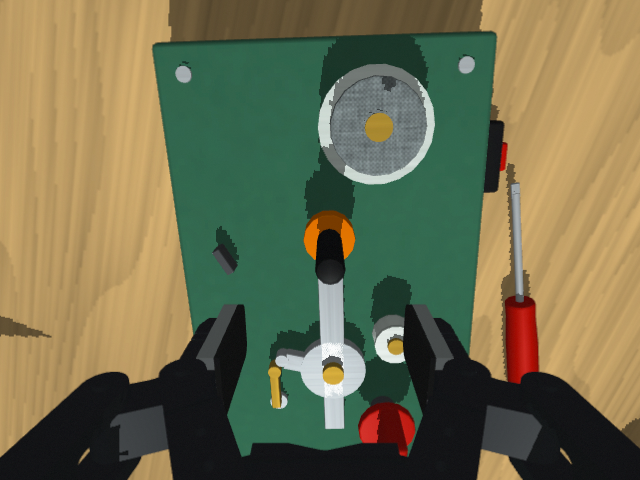

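Post top is at (330,271), as predicted, and centred between the fingers. Lowering and gripping.

```bash
python3 -m inch '[[[0.06,0,0,0.02,0],[0.06,0,0,0.02,0],[0.06,0,0,0.02,0],[0.06,0,0,0.02,0],[0.06,0,0,0.009,0],[0.06,0,0,0,0]]]'
python3 -m inch '[[[0.0,0,0,0,0],[0.0,0,0,0,0],[0.0,0,0,0,0],[0.0,0,0,0,0],[0.0,0,0,0,0],[0.0,0,0,0,0],[0.0,0,0,0,0],[0.0,0,0,0,0]]]'
```

```text
time_s: 10.95
position: [0.4766, -0.0347, 0.0593]
eef_rot: [[-0.257, 0.966, -0.002], [0.966, 0.257, -0.001], [0.0, -0.002, -1.0]]
contact_force: [0.7, 0.2, 0.4]
opening: 0.705
gripper_force: 0.0
time_s: 11.75
position: [0.4789, -0.0334, 0.0613]
eef_rot: [[-0.259, 0.966, 0.004], [0.966, 0.259, 0.0], [-0.001, 0.004, -1.0]]
contact_force: [2.3, 0.9, 6.0]
opening: 0.171
gripper_force: 58.9
```

```bash
python3 -m inch '[[[0,-0.0003,-0.0055,0,0],[0,-0.0006,-0.0055,0,0],[0,-0.0008,-0.0055,0,0],[0,-0.0012,-0.0055,0,0],[0,-0.0014,-0.0053,0,0],[0,-0.0016,-0.0053,0,0],[0,-0.0019,-0.0051,0,0],[0,-0.0022,-0.0051,0,0],[0,0,0,0,0]]]'
python3 - <<'E'
from h import *
d=np.load("d.npy"); p,R=st()
q=p-W(d,[0,-.065,0])[0]; C,S=np.cos(d[2]),np.sin(d[2]); q=[C*q[0]+S*q[1],-S*q[0]+C*q[1]]
print("arm angle",np.arctan2(-q[0],q[1]),np.hypot(*q))
E
```

```text
time_s: 12.65
position: [0.4425, -0.0528, 0.0613]
eef_rot: [[-0.261, 0.965, 0.007], [0.965, 0.261, 0.001], [-0.001, 0.007, -1.0]]
contact_force: [4.6, 4.4, 5.0]
opening: 0.168
gripper_force: 59.1
t 12.65 p [ 0.4425 -0.0528  0.0613] yaw_y 15.1 z [ 0.007  0.001 -1.   ] F [4.6 4.4 5. ] open 0.168 gf 59.13695991039276 j [-0.12  0.51  0.19  2.34 -0.31  0.31  0.6 ]
arm angle 0.3714401946615146 0.10892468026899428
```

```bash
python3 -m inch '[[[0,-0.0025,-0.005,0,0],[0,-0.0026,-0.0049,0,0],[0,-0.0015,-0.0025,0,0],[0,-0.0015,-0.0025,0,0],[0,0,0,0,0],[0,0,0,0,0]]]'
cat >> h.py <<'E'
def ang():
    d=np.load("d.npy"); p,R=st()
    q=p-W(d,[0,-.065,0])[0]; C,S=np.cos(d[2]),np.sin(d[2]); q=np.array([C*q[0]+S*q[1],-S*q[0]+C*q[1]])
    a=np.arctan2(-q[0],q[1]); F=np.array(bot.read_state()["contact_force"])
    t=np.array([-np.cos(a+d[2]),-np.sin(a+d[2])]); print("angle",a,"r",np.hypot(*q[:2]),"push on arm",-F[:2]@t)
E
python3 -c "
from h import *;ang()"
```

```text
time_s: 13.25
position: [0.4322, -0.0621, 0.0614]
eef_rot: [[-0.264, 0.965, 0.009], [0.965, 0.264, 0.003], [0.0, 0.01, -1.0]]
contact_force: [9.1, 11.1, 1.8]
opening: 0.168
gripper_force: 58.9
t 13.25 p [ 0.4322 -0.0621  0.0614] yaw_y 15.3 z [ 0.009  0.003 -1.   ] F [ 9.1 11.1  1.8] open 0.168 gf 58.87590944766998 j [-0.09  0.5   0.18  2.36 -0.31  0.29  0.62]
angle 0.49891141914502746 r 0.1088462305644624 push on arm 14.283024342314317
```

```bash
python3 -m inch '[[[0,-0.0013,-0.002,0,0],[0,-0.0007,-0.001,0,0],[0,0,0,0,0],[0,0,0,0,0],[0,0,0,0,0]]]'
python3 - <<'E'
from h import *
ang()
c=bot.read_camera("top"); im=c["image"][200:380,280:520,::-1]
cv2.imwrite("pics/top2.png",cv2.resize(im,None,fx=3.3,fy=3.3,interpolation=cv2.INTER_CUBIC))
E
```

```text
time_s: 13.75
position: [0.4321, -0.0625, 0.0615]
eef_rot: [[-0.267, 0.964, 0.012], [0.964, 0.267, 0.005], [0.002, 0.013, -1.0]]
contact_force: [11.8, 17.1, 0.1]
opening: 0.171
gripper_force: 58.9
t 13.75 p [ 0.4321 -0.0625  0.0615] yaw_y 15.5 z [ 0.012  0.005 -1.   ] F [11.8 17.1  0.1] open 0.171 gf 58.90214145183563 j [-0.09  0.5   0.17  2.36 -0.31  0.29  0.63]
angle 0.5015425749476998 r 0.10864757076069248 push on arm 20.49888412455782
```

View pics/top2.png

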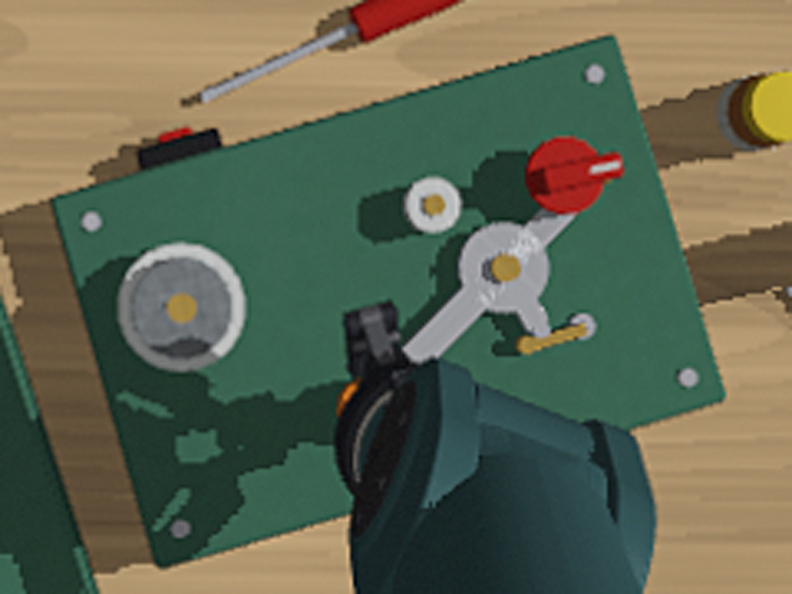

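The knob bar lies about 12° from horizontal (white stripe (592,170)–(620,164)), which matches 1.5 rad. The arm is swung back to 0.50. The last 3 mm commanded raised the push from 14 to 20 N with almost no motion, so it is on the stop. The bystanders in view haven't moved. Handing in.

```bash
python3 -c "
from bench import bot
print(bot.close_job())"
```

```text
the job is handed in; nothing more can be done
None
```

I turned the clamp knob anticlockwise to its stop (about 1.5 rad), then pushed the tensioner arm past the click to its back stop (about 0.50 rad); the gripper was still holding it there with about 20 N when I handed in at about 14 s. I touched nothing else on the bench, though the last picture did not show the watch case and showed only part of the cover, jar and screwdriver.

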